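# Post an oily bending die through the flap of the drop-off chute

## Task

The bright steel bending die on the deck of the grey drop-off chute is done with and still oily, so do not pick it up: slide it with your fingertips over to the mouth, push it against the yellow gravity flap and on in under the flap, until it drops over the sill and slides down into the catch pocket. Then draw the fingers back out so that the flap swings shut by its own weight. Leave the dark die parked on the deck, and the things lying round the chute, where they are.

Things in the scene. Friction and masses are not known exactly. Their poses are not given: they have to be found in the camera images.
- chute: grey sheet-steel drop-off chute, fixed to the bench. Origin on the bench top (z = 0) under the middle of its mouth; x axis level into the mouth (the way the die travels), y to the left seen that way, z up. All x, y below are in this frame, in mm. Past the sill (x = +22) a slide falls at 55 degrees to a catch pocket, open on top: x = +63 to +150, floor 12 mm above the bench
- deck (a point): middle of the top of the flat dark feed deck, 70 mm above the bench, at chute x = -75, y = -68. The deck runs from x = -150 (open front edge, no lip) to the sill at x = +22, where the die tips over by itself once its middle is past that; before the mouth it spans y = -172 to +36
- fence (a point): on the inner face (y = +36, chute frame) of the deck's left fence, at its top (12 mm above the deck), x = -75; the fence runs along x from -152 straight into the mouth's left cheek. Like fences: right edge (inner face y = -172), and behind the deck's right wing (front face x = -4, y = -173 to -39), with a slanting lead-in from x = -30, y = -59 to x = -1, y = -38
- mouth (a point): middle of the mouth at deck level, 70 mm above the chute's origin; axes as the chute's. Mouth: 72 mm wide between two upright cheeks (y = -36 to +36, x = 0 to +86), 52 mm clear height under the hinge rod; the hood over it, x = 0 to +84, tops out 68 mm above the deck
- flap (a joint): yellow gravity flap, 67 mm wide, 50 mm tall, 25 g, hung from a rod across the mouth (chute x = +3.5, 55 mm above the deck), lower edge 2 mm above the deck. 0 = shut; grows (rad, to 1.4) as its lower edge swings inward and up; its own weight shuts it, under 0.2 N at the edge. It cannot swing outward. Lying on the 20 mm high die it stands at about 0.8
- bright_die_mid (a point): middle of the bright grey steel bending die, half-way up (10 mm above its underside): a bar 58 mm long (its x axis), 26 mm wide (y), 20 mm high with a roof-shaped top, about 0.11 kg. It starts on the deck right of the mouth's line, turned up to 0.5 rad either way from the chute's x axis
- dark_die_mid (a point): middle, half-way up, of the dark steel bending die with a V notch, 50 mm long (x), 22 mm wide, 20 mm high, parked crosswise by the low fence at the back of the deck's right wing; to be left there
- dust_brush: bench brush with wooden handle, 215 mm long (y), 42 mm wide, 25 mm high, lying on the bench right of the chute; origin under its middle; to be left
- black_tape: roll of black tape, 70 mm across, 18 mm high, lying on the bench left of the chute; origin under its middle; to be left
- try_square: small try square with black stock, 75 x 131 mm, 24 mm high, lying on the bench at the right; origin under its middle; to be left
- masking_tape: roll of masking tape, 110 mm across, 24 mm high, lying on the bench at the right; origin under its middle; to be left
Not all that is in view belongs to the job. What is shaped like the part that bears bright_die_mid but pink is not meant.

How it is judged:
By the outcome, as a careful person would: the job done as asked, in the order asked, and still so for the second after the job is handed in, with the robot touching nothing.
It also fails if it takes over 50 s, if anything falls off the work surface, if the arm or the gripper's body presses on something with over 40 N, if the wrist force passes 120 N, or if a joint passes its speed limit or range.

## Robot

A 6-joint arm with a two-finger parallel gripper is mounted at the origin on a cart in front of the work surface, level with it; the furniture and walls round the work are solid. World frame = base frame: x ahead of the robot, y to its left, z up, the work surface at z = 0. Lengths are in m, angles in rad, forces in N, time in s.
With the tool pointing down it reaches from about 0.375 to 0.925 m from the base axis. Payload 5.7 kg.
Tool frame: the origin (TCP) lies midway between the tips of the shut fingers; the grasp point (between the pads) lies 19 mm behind it; z points along the fingers, x is the direction in which the jaws open and shut, and the axes are right-handed (so a half turn about z gives the same grasp; the last joint's range is limited). The gripper opens to 88 mm and grips with 3 to 60 N. Pads are 20 mm wide; open, the fingers measure 115 mm over their backs; the gripper's body (75 mm by 178 mm) begins 61 mm behind the grasp point.
Start: joints at [-0.115, 0.359, 1.51, -0, 1.272, -0.115], TCP at [0.6, -0, 0.188] pointing down, gripper open.
Joint ranges: [-2.97, 2.97], [-1.01, 2.36], [0.21, 2.38], [-0.96, 4.11], [0.2, 2.71], [-2.98, 2.98]. Speed limits (rad/s): [2.39, 2.39, 3.14, 3.14, 3.14, 3.14].

## Interface

Orientations are given as a unit quaternion [x, y, z, w].
In Python, from bench import move_ptp, servo_line, goto_joints, move_gripper, sleep, inverse_kinematics, capture, PlanningError, close_job, spot_in, silhouettes, current_clock, current_joint_pos, current_qvel, current_joint_torque, current_position, current_orientation, current_force, current_torque, current_finger_gap gives the robot as it stands. Calls block until the motion is done:
- move_ptp(position, orientation): joint-space move of the TCP to a pose.
- servo_line(position, orientation=None, rate=0.15, contact_N=None): straight line of the TCP; orientation=None keeps the orientation; rate is the mean speed in m/s. With contact_N (N) it stops when the force on the tool has changed by that much, and returns True; else False.
- goto_joints(angles): joint-space move.
- move_gripper(opening): finger opening in m; the grip force is fixed at half the most; returns when the fingers have stopped.
- sleep(seconds).
- inverse_kinematics(position, orientation): joint angles nearest the present ones, or None.
- capture(name): name is "scene" or "side" or "wrist"; returns a dict with "image" (400x640x3 uint8, blue, green, red), "range_z" (400x640 float32, m along the optical axis (not along the pixel's ray), 0 where there is no reading), "intrinsics" (3x3 intrinsics, pixels), "R" (3x3) and "t" (3): a world point X has camera coordinates R X + t. Camera axes: x right, y down, z forward; pixel columns grow to the right and rows downward; lengths in m; the calibration is good to about 2 mm. A picture is of the moment at which its call begins.
A pose or a line that the arm cannot do raises PlanningError and nothing moves.
- close_job(): hands the job in, once; it reports no verdict.
Trained networks look in the newest picture that a camera, given by its name, has taken for a name from the list of things; names that differ only in an ending like _2 or _b are one class to them, and where a whole thing is asked for, a point or a joint stands for the part that bears it (a point fixed in the world has none). Each returns a list of dicts, best first, with "conf" (0 to 1); they miss things now and then, are a little off and sometimes report something else, mostly with a low value. They report only what shows in the picture. A call takes as long as a camera call. They do not tell look-alikes from the thing itself.
- spot_in(camera, query): "xy" ([column, row] in pixels, amid what is visible of it).
- silhouettes(camera, query): "region" (400x640 bool, what is visible of it) and "xy" ([column, row] in pixels, amid what is visible of it).
Readings, each from a call of its own:
- current_clock(): time.
- current_joint_pos(): joint angles.
- current_qvel(): joint speeds.
- current_joint_torque(): joint torques, N m.
- current_position(): TCP position.
- current_orientation(): TCP orientation.
- current_force(): force on the tool from outside, world axes, zero at the start.
- current_torque(): the same for the moment, N m.
- current_finger_gap(): finger opening in m.
Only numpy, scipy, OpenCV 4.12 (cv2) and the standard library are available. Lean on these libraries where they do the work, as an engineer would, in place of code of your own. Each camera call takes 0.05 s, during which the arm holds its last target. There are 200 camera calls.

## Working session

There is one attempt and no reset: what is moved stays moved. The work goes in short steps, each a Python script; the robot and the scene stay as the last script left them, time stands still between calls to the robot, and variables do not carry over. Pictures are saved under pics/ and viewed, about 8 in all and at most 12, crops included, and the job is handed in when it is done.

```bash
mkdir -p pics; ls; cat > h.py <<'E'
import numpy as np, cv2
from bench import *
def px2w(c,uv,z=None,win=2):
    u,v=uv; K=c["intrinsics"]
    if z is None:
        p=c["range_z"][int(v)-win:int(v)+win+1,int(u)-win:int(u)+win+1]; d=np.median(p[p>0])
        return c["R"].T@(np.linalg.inv(K)@[u,v,1]*d-c["t"])
    r=c["R"].T@np.linalg.inv(K)@[u,v,1]; o=-c["R"].T@c["t"]
    return o+r*(z-o[2])/r[2]
def w2px(c,X):
    p=c["intrinsics"]@(c["R"]@np.array(X)+c["t"]); return p[:2]/p[2]
def cloud(c,m):
    v,u=np.nonzero(m&(c["range_z"]>0)); d=c["range_z"][v,u]
    return (np.linalg.inv(c["intrinsics"])@np.c_[u,v,np.ones(len(u))].T*d-c["t"][:,None]).T@c["R"]
E
python3 - <<'E'
from h import *
ims=[]
for n in ["scene","side"]:
    c=capture(n); cv2.imwrite(f"pics/{n}0.png",c["image"]); 
    print(n,"campos",-c["R"].T@c["t"])
    for q in ["chute","bright_die_mid","dark_die_mid","flap"]:
        for s in spot_in(n,q)[:4]:
            print(q,round(s["conf"],2),np.round(s["xy"]),px2w(c,s["xy"]).round(4))
print(current_clock(),current_orientation())
E
```

```text
pics
scene campos [0.15621681 0.8468042  0.96554095]
chute 0.74 [292. 246.] [0.5569 0.3133 0.0677]
bright_die_mid 0.61 [380. 275.] [0.3491 0.2472 0.0182]
bright_die_mid 0.56 [317. 233.] [0.5211 0.2564 0.0787]
bright_die_mid 0.56 [323. 191.] [0.6088 0.0806 0.0182]
dark_die_mid 0.49 [295. 206.] [0.6093 0.217  0.087 ]
flap 0.35 [291. 247.] [0.5555 0.3187 0.069 ]
side campos [ 0.69756537 -0.53853353  1.11698123]
chute 0.88 [369. 167.] [0.6415 0.3188 0.0847]
bright_die_mid 0.63 [344. 254.] [0.6125 0.0785 0.0186]
bright_die_mid 0.58 [260. 190.] [0.352  0.2395 0.0182]
dark_die_mid 0.48 [359. 290.] [ 0.6664 -0.0153  0.0232]
dark_die_mid 0.27 [366. 166.] [0.6332 0.3174 0.0869]
0.5 [ 9.99999997e-01  9.23099589e-06 -7.97488087e-05  1.37953548e-05]
```

View pics/scene0.png

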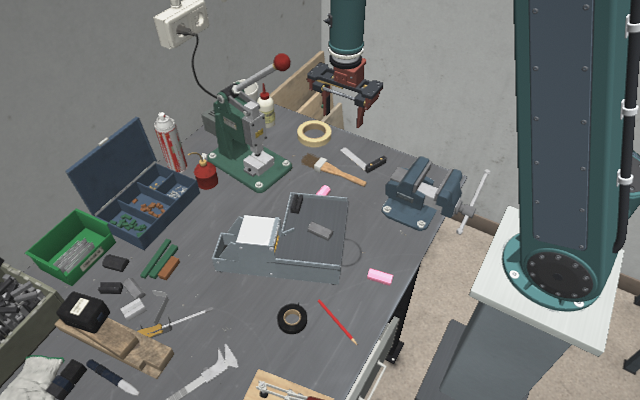

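View pics/side0.png

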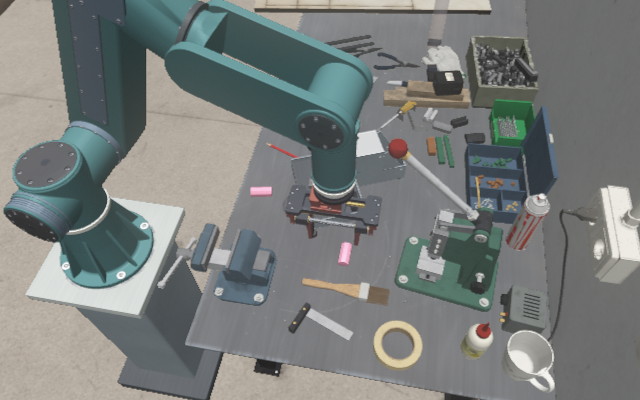

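The bright bar die sits on the deck at scene (318,231). The look-alikes are pink bars at (380,275) and (323,191), and the dark die is at (295,204). Next I move the wrist camera over the deck and check this in one close crop.

```bash
python3 - <<'E'
from h import *
c=capture("scene")
w=capture("wrist"); print("wrist cam", -w["R"].T@w["t"], w["R"][2])
a=cv2.resize(c["image"][180:290,200:360],None,fx=5,fy=5,interpolation=cv2.INTER_CUBIC)[:,:800]
move_ptp([0.50,0.20,0.36],current_orientation())
w=capture("wrist"); print("wrist cam", -w["R"].T@w["t"], w["R"][2], current_clock())
cv2.imwrite("pics/crop.png",a); cv2.imwrite("pics/w1.png",w["image"])
np.savez("w1.npz",**w); 
for q in ["chute","bright_die_mid","dark_die_mid","flap"]:
    for s in spot_in("wrist",q)[:4]: print(q,round(s["conf"],2),np.round(s["xy"]),px2w(w,s["xy"]).round(4))
E
```

```text
wrist cam [0.59967086 0.07550059 0.38499034] [-0.00099376 -0.27830028 -0.9604936 ]
wrist cam [0.5000528  0.27488763 0.55544048] [-0.00249382 -0.2792684  -0.96020984] 1.7417
chute 0.98 [370.  83.] [0.5693 0.3084 0.0707]
bright_die_mid 0.82 [236. 125.] [0.3541 0.2457 0.0201]
bright_die_mid 0.6 [334. 125.] [0.5172 0.2489 0.0892]
bright_die_mid 0.56 [384. 217.] [0.6123 0.082  0.0209]
dark_die_mid 0.83 [398. 153.] [0.6138 0.2074 0.0851]
flap 0.65 [383.  60.] [0.5855 0.3389 0.077 ]
```

View pics/crop.png

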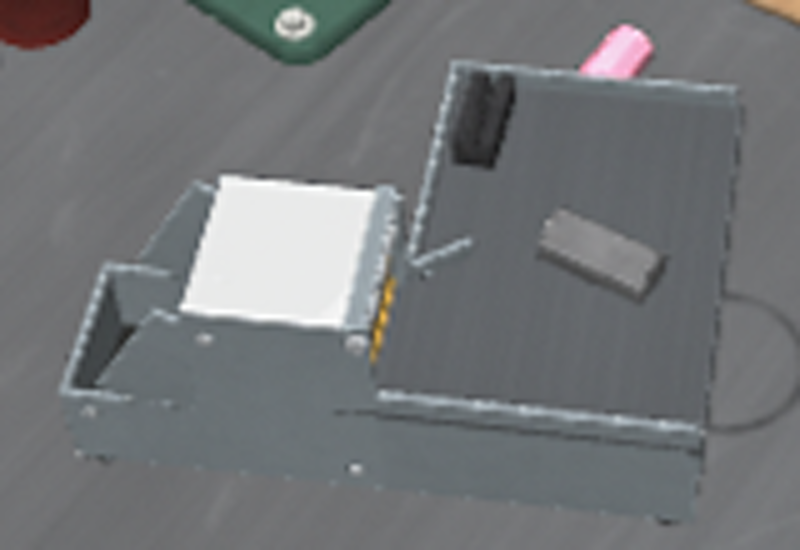

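View pics/w1.png

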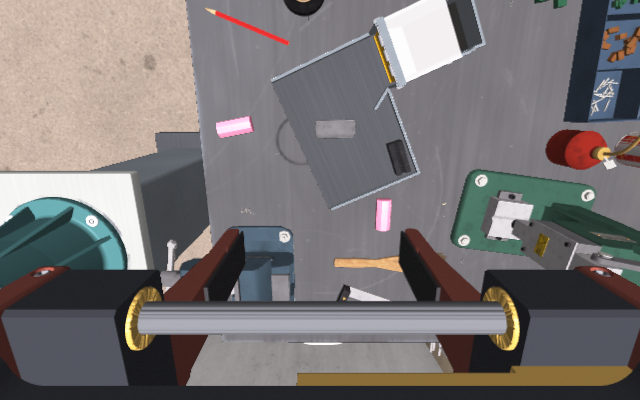

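The crop confirms it: the bright die lies mid-deck at crop (600,255), the dark die is by the back fence at (485,120), and the mouth with the yellow flap is at (383,320). The wrist view shows the die at (335,129), and the chute is yawed by about +25°. One closer, centred look will let me fit the poses.

```bash
python3 - <<'E'
from h import *
move_ptp([0.54,0.30,0.27],current_orientation())
w=capture("wrist"); np.savez("w2.npz",**w); cv2.imwrite("pics/w2.png",w["image"])
for q in ["bright_die_mid","dark_die_mid"]:
    for i,s in enumerate(silhouettes("wrist",q)[:3]):
        P=cloud(w,s["region"]); print(q,round(s["conf"],2),np.round(s["xy"]),len(P),np.median(P,0).round(4)); np.save(f"{q}{i}.npy",s["region"])
P=cloud(w,np.ones((400,640),bool))
Z=w["range_z"]>0
H=np.full((400,640),0.);H[Z]=P[:,2]
X=np.zeros((400,640,3));X[Z]=P
print("deck z hist",np.histogram(P[:,2],bins=np.arange(.05,.15,.004)))
m=(abs(H-0.07)<0.004).astype(np.uint8)
m=cv2.morphologyEx(m,cv2.MORPH_OPEN,np.ones((3,3)))
n,l,st,ce=cv2.connectedComponentsWithStats(m)
k=1+np.argmax(st[1:,4]);Q=X[l==k]
print(st[k],Q[:,2].mean(), cv2.minAreaRect((Q[:,:2]*1000).astype(np.float32)))
print(cv2.boxPoints(cv2.minAreaRect((Q[:,:2]*1000).astype(np.float32))))
print(current_clock())
E
```

```text
bright_die_mid 0.8 [307. 210.] 965 [0.5195 0.2475 0.0885]
bright_die_mid 0.8 [366. 288.] 374 [0.6105 0.0924 0.0193]
bright_die_mid 0.6 [199. 196.] 725 [0.3522 0.2451 0.0185]
dark_die_mid 0.86 [378. 238.] 659 [0.6144 0.2055 0.0897]
deck z hist (array([  956,   543,   525,   508,  3996, 11899,   418,   642,  1444,
         733,   875,   199,   522,   170,   174,   175,   176,   165,
         188,   286,   397,  6324,   231,     0]), array([0.05 , 0.054, 0.058, 0.062, 0.066, 0.07 , 0.074, 0.078, 0.082,
       0.086, 0.09 , 0.094, 0.098, 0.102, 0.106, 0.11 , 0.114, 0.118,
       0.122, 0.126, 0.13 , 0.134, 0.138, 0.142, 0.146]))
[  235   112   164   180 15139] 0.0705669197082314 ((538.7501220703125, 243.66673278808594), (158.00198364257812, 208.54754638671875), 23.626567840576172)
[[424.581   307.53842]
 [508.16144 116.47196]
 [652.91925 179.79504]
 [569.3388  370.8615 ]]
2.7083
```

View pics/w2.png

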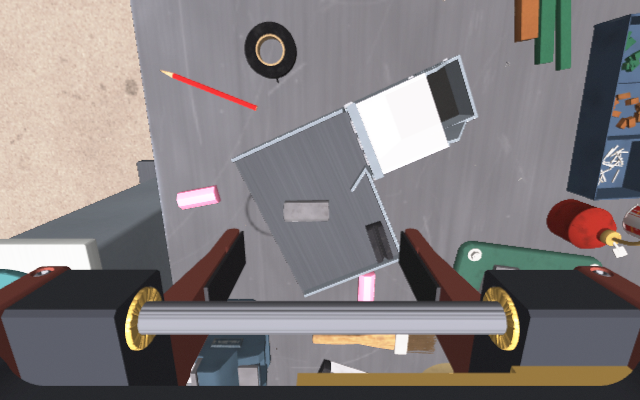

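The closer view shows the bright die at (307,210), the dark die at (378,240), the mouth near (365,145) and the lead-in at (360,178). Next I refine the chute frame, get the die pose in it, and check IK for the planned pushes.

```bash
cat >> h.py <<'E'
from scipy.spatial.transform import Rotation as Ro
PSI=np.radians(23.63); O=np.array([0.5765,0.3345,0.0]); DZ=0.0705
RC=Ro.from_euler('z',PSI)
def C(x,y,h): return O+RC.apply([x/1e3,y/1e3,0])+[0,0,DZ+h/1e3]     # chute mm, h above deck
def toC(P): return RC.inv().apply(np.atleast_2d(P)-O)*1e3
# push=+y: jaws along chute x ; push=+x: jaws along chute y; tilt = tips leaning ahead
def qA(): return (RC*Ro.from_euler('x',np.pi)).as_quat()
def qB(t=20): return (RC*Ro.from_euler('y',-np.radians(t))*Ro.from_euler('z',np.pi/2)*Ro.from_euler('x',np.pi)).as_quat()
def pose(P):   # footprint of points in chute mm
    p=toC(P); (cx,cy),(w,h),a=cv2.minAreaRect(p[:,:2].astype(np.float32))
    if w<h: w,h,a=h,w,a+90
    return np.round([cx,cy,w,h,(a+90)%180-90],1)
E
python3 - <<'E'
from h import *
w=dict(np.load("w2.npz"))
for n in ["bright_die_mid0","dark_die_mid0"]:
    P=cloud(w,np.load(n+".npy")); P=P[(P[:,2]>0.078)&(P[:,2]<.1)]
    print(n,pose(P),np.percentile(P[:,2],[5,50,95,99]).round(4))
P=cloud(w,np.ones((400,640),bool)); p=toC(P)
hood=p[(p[:,2]>134)&(p[:,2]<142)&(abs(p[:,0]-40)<60)&(abs(p[:,1])<60)]
print("hood",cv2.minAreaRect(hood[:,:2].astype(np.float32)),np.median(hood[:,2]),np.percentile(hood,[1,99],0))
f=p[(p[:,2]>79)&(p[:,2]<86)&(p[:,0]>-140)&(p[:,0]<-20)&(abs(p[:,1]-37)<8)]
print("left fence y",np.percentile(f[:,1],[2,50,98]),np.polyfit(f[:,0],f[:,1],1))
print("down tip dir B", Ro.from_quat(qB()).apply([0,0,1]), RC.apply([1,0,0]), "jaw",Ro.from_quat(qB()).apply([1,0,0]))
for q,l in [(qA(),[(-87,-100,60),(-87,-100,4),(-87,-20,4)]),(qB(),[(-137,0,60),(-137,0,6),(0,0,6)])]:
    for a in l: print(a,inverse_kinematics(C(*a),q))
E
```

```text
bright_die_mid0 [-89.9 -60.   57.8  26.2 -22.5] [0.0821 0.0891 0.0914 0.092 ]
dark_die_mid0 [ -18.2 -137.7   50.4   21.8   86.4] [0.0806 0.0899 0.0916 0.0921]
hood ((46.275203704833984, 0.9315948486328125), (84.02726745605469, 87.37462615966797), 89.83317565917969) 135.48355683823274 [[  4.85774225 -37.90972728 134.09567891]
 [ 87.10866614  40.70024066 138.59840081]]
left fence y [36.68437436 38.82274035 40.83203688] [3.21773145e-03 3.90631625e+01]
down tip dir B [ 0.31334277  0.13709152 -0.93969262] [0.91615298 0.40082878 0.        ] jaw [-4.00828784e-01  9.16152982e-01  5.55111512e-17]
(-87, -100, 60) [ 2.49685735e-01  3.82425020e-01  1.63160087e+00 -4.44089210e-16
  1.12756676e+00 -1.62735568e-01]
(-87, -100, 4) [ 2.49685735e-01  4.49234069e-01  1.68624714e+00 -4.44089210e-16
  1.00611144e+00 -1.62735568e-01]
(-87, -20, 4) [ 3.88881166e-01  4.51810979e-01  1.68143382e+00 -4.44089210e-16
  1.00834786e+00 -2.35401361e-02]
(-137, 0, 60) [ 0.42929751  0.16809481  2.03904167 -0.01044517  0.58546121 -1.546232  ]
(-137, 0, 6) [ 0.42929751  0.26797883  2.10054298 -0.01402689  0.42408766 -1.54215324]
(0, 0, 6) [ 0.42486113  0.42211634  1.81748966 -0.00810079  0.55296033 -1.55221304]
```

The frame fits to 2–4 mm: the hood comes out about 4 mm forward, so I shift the origin +2.5 mm along chute x. The bright die is at about (-92,-60), turned -22.5°. Push A uses both fingertips along its right long side and moves it left, which also squares it up.

```bash
sed -i 's/^RC=.*/&\nO=O+RC.apply([0.0025,0,0])/' h.py
python3 - <<'E'
from h import *
move_ptp(C(-92,-107,110),qA()); move_gripper(0.024); print("gap",current_finger_gap())
print(servo_line(C(-92,-107,4),rate=0.12,contact_N=6),current_position(),current_force().round(2))
print(servo_line(C(-92,-21,4),rate=0.06,contact_N=12),toC(current_position()),current_force().round(2))
servo_line(C(-92,-35,4)); servo_line(C(-92,-60,110),rate=0.25)
move_ptp(C(-110,0,195),Ro.from_euler('x',np.pi).as_quat())
w=capture("wrist"); cv2.imwrite("pics/w3.png",w["image"][100:300,200:500]); print(current_clock())
for q in ["bright_die_mid","dark_die_mid"]:
    for s in silhouettes("wrist",q)[:3]:
        P=cloud(w,s["region"]); P=P[(P[:,2]>0.078)&(P[:,2]<.1)]
        if len(P)>50: print(q,round(s["conf"],2),np.round(s["xy"]),pose(P))
E
```

```text
gap 0.0239708582151913
False [0.53805803 0.20074199 0.07512632] [-0.33  0.14  0.08]
False [[-91.95562684 -21.33363192  74.5068732 ]] [-0.13 -0.24 -0.23]
8.45
bright_die_mid 0.68 [353. 205.] [-92.4 -59.9  58.1  26.7 -22.4]
dark_die_mid 0.64 [428. 237.] [ -21.  -137.6   50.6   21.9   86.2]
```

View pics/w3.png

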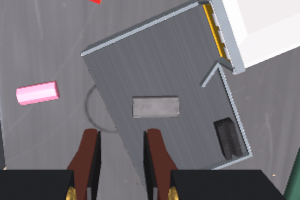

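The die did not move at all; it is still at (-92,-60) and no force was felt. Before pushing again, I go back to the pre-push pose and look at where the fingertips really are.

```bash
python3 - <<'E'
from h import *
move_ptp(C(-92,-107,110),qA())
servo_line(C(-92,-107,4),rate=0.15,contact_N=6); print(toC(current_position()),current_joint_pos(),current_finger_gap(),current_orientation(),qA())
c=capture("scene"); w=capture("wrist")
for X in [current_position(),C(-92,-60,20)]: print(w2px(c,X),w2px(w,X))
a=cv2.resize(c["image"][170:290,250:370],None,fx=5,fy=5,interpolation=cv2.INTER_CUBIC)
cv2.imwrite("pics/d1.png",a)
print(current_clock())
E
```

```text
[[ -91.00716118 -106.68672291   75.54722601]] [ 2.37654141e-01  4.45513627e-01  1.68976211e+00  7.27761356e-05
  1.00441430e+00 -1.75329298e-01] 0.023815542762295826 [ 9.78759784e-01  2.05008243e-01  9.49888188e-04 -6.03498785e-05] [9.78813818e-01 2.04752312e-01 1.25374632e-17 5.99350605e-17]
[322.39304018 216.12854336] [322.80196547 224.24154104]
[320.43572629 226.96313164] [321.00420846 158.28582923]
10.1333
```

View pics/d1.png

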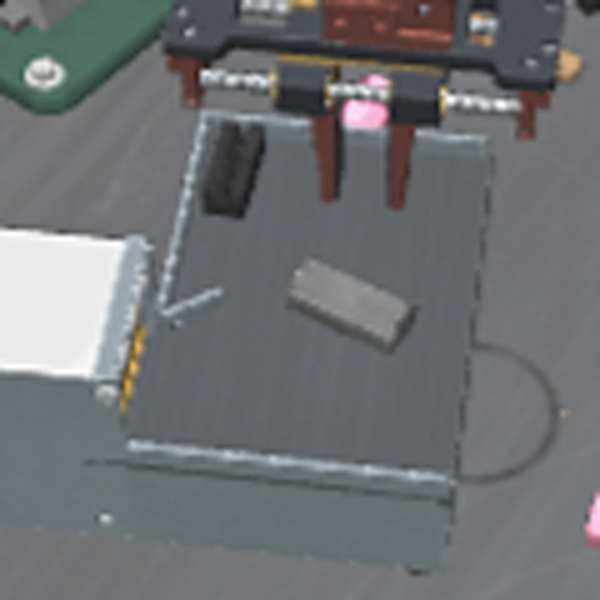

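The picture shows the fingertips at crop (330,200) and (398,208), about 5 px above where the TCP projects (362,230). The tips may sit higher than the TCP reading says, so I measure them with the depth image.

```bash
python3 - <<'E'
from h import *
for n in ["scene","side","wrist"]:
    c=capture(n)
    P=cloud(c,np.ones((400,640),bool)); p=toC(P); p[:,2]-=DZ*1e3
    m=(abs(p[:,0]+91)<35)&(p[:,1]<-85)&(p[:,1]>-150)&(p[:,2]>4)&(p[:,2]<70)
    q=p[m]; print(n,len(q))
    if len(q):
        for s in (q[q[:,0]<-91],q[q[:,0]>=-91]):
            o=s[np.argsort(s[:,2])][:400:40]; print(o.round(0).tolist())
c=capture("scene")
for h in (0,5,10,15,20,25): print(h,w2px(c,C(-91-17,-107,h)),w2px(c,C(-91+17,-107,h)))
E
```

```text
scene 70
[[-95.0, -129.0, 4.0]]
[[-78.0, -120.0, 4.0]]
side 79
[[-124.0, -133.0, 5.0]]
[[-66.0, -101.0, 4.0], [-75.0, -118.0, 67.0]]
wrist 1209
[[-104.0, -98.0, 39.0], [-104.0, -108.0, 42.0], [-108.0, -96.0, 45.0], [-108.0, -96.0, 48.0], [-107.0, -96.0, 50.0], [-112.0, -96.0, 52.0], [-104.0, -117.0, 54.0], [-106.0, -96.0, 56.0], [-105.0, -98.0, 58.0], [-104.0, -112.0, 60.0]]
[[-80.0, -99.0, 40.0], [-76.0, -96.0, 43.0], [-78.0, -96.0, 45.0], [-80.0, -98.0, 48.0], [-78.0, -96.0, 50.0], [-76.0, -96.0, 52.0], [-73.0, -96.0, 54.0], [-80.0, -99.0, 56.0], [-78.0, -96.0, 58.0], [-74.0, -97.0, 60.0]]
0 [329.14475714 218.17000548] [315.78677276 216.8048219 ]
5 [329.17605791 216.89291605] [315.77566061 215.52676851]
10 [329.20755821 215.60768537] [315.76447781 214.24058924]
15 [329.23925996 214.31423536] [315.75322369 212.94620636]
20 [329.2711651 213.0124869] [315.74189755 211.64354113]
25 [329.3032756  211.70235989] [315.73049871 210.33251379]
```

Rows 211.6 and 210 put the tips roughly 25 mm above the deck, although the TCP reads 4 mm. I touch off gently on the free deck here to get the true tip offset.

```bash
python3 - <<'E'
from h import *
f0=current_force()
r=servo_line(C(-91,-107,-32),rate=0.02,contact_N=3); print(r,toC(current_position())-[0,0,DZ*1e3],(current_force()-f0).round(2))
c=capture("scene"); w=capture("wrist"); cv2.imwrite("pics/d2.png",np.vstack([cv2.resize(c["image"][190:250,290:350],(480,480),interpolation=cv2.INTER_CUBIC)]))
np.savez("w4.npz",**w)
print(w2px(w,current_position()),current_clock(),current_finger_gap())
E
```

```text
False [[ -90.90030044 -107.0051209   -31.88803435]] [-0.02  0.85  0.  ]
[322.79549289 224.04854501] 12.3833 0.024027820685128654
```

View pics/d2.png

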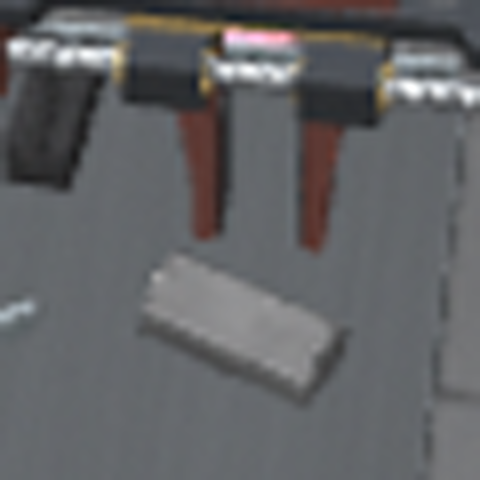

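Even at a TCP reading of -32 mm there is no contact. The image and wrist depth agree that the tips sit about 35 mm above the reading. I continue the guarded touch-off and read the gripper geometry from the wrist depth.

```bash
python3 - <<'E'
from h import *
f0=current_force()
r=servo_line(C(-91,-107,-50),rate=0.015,contact_N=3); print(r,toC(current_position())-[0,0,DZ*1e3],(current_force()-f0).round(2),current_clock())
w=capture("wrist"); c=capture("scene")
p=toC(cloud(w,np.ones((400,640),bool)))-[0,0,DZ*1e3]
q=p[(p[:,2]>1.5)&(p[:,1]<-80)&(p[:,1]>-140)&(abs(p[:,0]+91)<60)]
for lo in range(0,110,8):
    s=q[(q[:,2]>=lo)&(q[:,2]<lo+8)]
    if len(s)>8: print(lo,len(s),np.percentile(s[:,0],[2,50,98]).round(),np.percentile(s[:,1],[2,98]).round())
cv2.imwrite("pics/d3.png",w["image"])
E
```

```text
True [[ -90.87763676 -107.02164929  -34.42173325]] [-0.17 -0.03  4.2 ] 12.825
0 235 [-132. -104.  -60.] [-117.  -85.]
8 336 [-112.  -80.  -71.] [-116.  -80.]
16 354 [-112.  -80.  -71.] [-116.  -96.]
24 388 [-112. -104.  -71.] [-115.  -96.]
32 513 [-113. -104.  -70.] [-115.  -96.]
40 587 [-114.  -80.  -69.] [-110.  -96.]
48 473 [-110. -104.  -73.] [-106.  -96.]
56 475 [-109. -104.  -74.] [-118.  -95.]
64 231 [-108.  -78.  -76.] [-118.  -96.]
72 271 [-105. -105.  -78.] [-118. -102.]
80 347 [-105.  -79.  -78.] [-113.  -82.]
88 495 [-147.  -86.  -34.] [-105.  -80.]
96 7878 [-149.  -92.  -33.] [-91. -80.]
104 10488 [-128.  -90.  -55.] [-90. -80.]
```

View pics/d3.png

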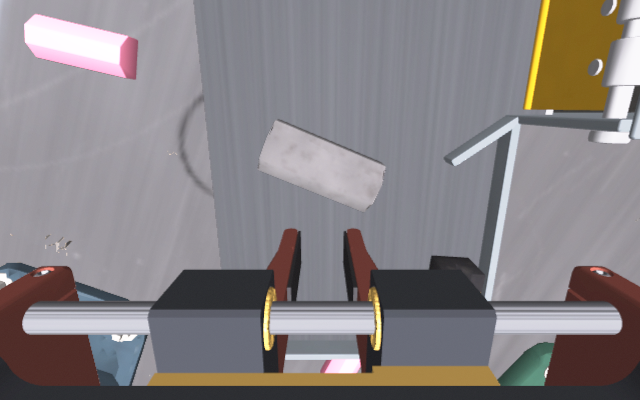

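The deck contact came at reading -34.4 with 4.2 N, so the true tip height is the reading plus about 34.5 mm. The wrist depth confirms x and y within 1 mm. The picture shows the tips at (290,240) and (355,240), just behind the die at (322,165). I push with the corrected height.

```bash
sed -i 's/^DZ.*//; s/DZ=0.0705/DZ=0.0705; B=-34.5/' h.py
python3 - <<'E'
from h import *
print(servo_line(C(-92,-107,4+B),rate=0.05))
print(servo_line(C(-92,-21,4+B),rate=0.06,contact_N=15),toC(current_position()),current_force().round(2))
servo_line(C(-92,-35,4+B)); 
w=capture("wrist"); cv2.imwrite("pics/w5.png",w["image"])
for q in ["bright_die_mid","dark_die_mid"]:
    for s in silhouettes("wrist",q)[:3]:
        P=cloud(w,s["region"]); P=P[(P[:,2]>0.078)&(P[:,2]<.1)]
        if len(P)>50: print(q,round(s["conf"],2),np.round(s["xy"]),pose(P))
print(current_clock())
E
```

```text
False
False [[-92.01468947 -21.19687483  39.9851074 ]] [ 0.78 -0.9  -0.15]
bright_die_mid 0.6 [316. 180.] [-95.9   3.1  58.1  26.4   0.1]
15.1583
```

The die is now square at (-96,3) with yaw 0.1°. Push B comes next: tool tilted 20° with jaws across the travel direction. First I touch off in this orientation on a free patch of deck and measure where the tips are.

```bash
python3 - <<'E'
from h import *
servo_line(C(-92,-50,110+B),rate=0.25); move_gripper(0.006)
move_ptp(C(-110,-75,60+B),qB()); f0=current_force()
servo_line(C(-110,-75,12+B),rate=0.1,contact_N=3)
r=servo_line(C(-110,-75,-8+B),rate=0.015,contact_N=3); print(r,toC(current_position())-[0,0,DZ*1e3],(current_force()-f0).round(2))
z=toC(current_position())[0,2]-DZ*1e3
w=capture("wrist"); cv2.imwrite("pics/w6.png",w["image"])
servo_line(C(-110,-75,z+4),rate=0.05)
for n in ["wrist","scene","side"]:
    c=capture(n); p=toC(cloud(c,np.ones((400,640),bool)))-[0,0,DZ*1e3]
    q=p[(p[:,2]>3)&(p[:,2]<60)&(abs(p[:,1]+75)<30)&(abs(p[:,0]+110)<45)]
    print(n)
    for lo in range(3,60,8):
        s=q[(q[:,2]>=lo)&(q[:,2]<lo+8)]
        if len(s)>5: print(lo,len(s),np.percentile(s[:,0],[2,50,98]).round(),np.percentile(s[:,1],[2,98]).round())
print(current_clock(),z)
E
```

```text
True [[-109.71167556  -75.00358842  -29.3348518 ]] [-2.49 -0.8   7.91]
wrist
3 193 [-135. -134. -130.] [-87. -64.]
11 274 [-139. -136. -119.] [-87. -64.]
19 285 [-141. -139. -136.] [-87. -64.]
27 324 [-144. -142. -140.] [-87. -64.]
35 485 [-147. -145. -131.] [-88. -63.]
43 372 [-150. -148. -127.] [-89. -62.]
51 303 [-153. -150. -143.] [-81. -69.]
59 27 [-154. -147. -145.] [-80. -70.]
scene
19 6 [-118. -115. -115.] [-86. -67.]
27 6 [-120. -118. -117.] [-83. -69.]
side
3 16 [-129.  -98.  -68.] [-103.  -56.]
19.525 -29.334851797474798
```

View pics/w6.png

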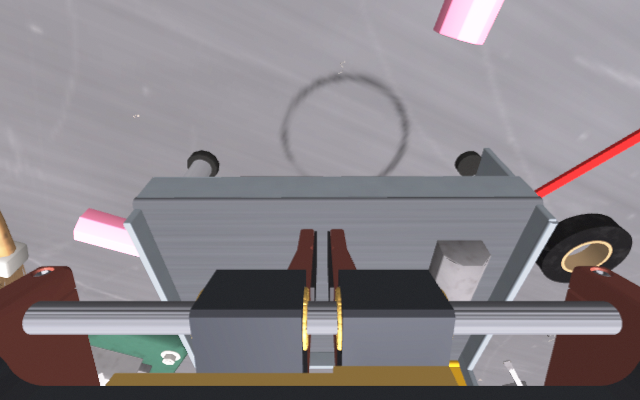

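In this tilt the tips sit about 12 mm behind the reading, and touch-off came at -29.3 where a tool 34.5 mm short along its axis predicts -29.0. So the tool is effectively 34.5 mm shorter than stated, and I'll use that model. Push B goes to just short of the flap, then I check the die.

```bash
cat >> h.py <<'E'
def T(x,y,h,t=20):  # TCP for true tip centre at chute x,y,h with tilt t
    return C(x,y,h)+0.0345*Ro.from_quat(qB(t)).apply([0,0,1])
def dies(cams=("scene","side","wrist")):
    for n in cams:
        c=capture(n)
        for q in ["bright_die_mid","dark_die_mid"]:
            for s in silhouettes(n,q)[:4]:
                P=cloud(c,s["region"]); m=np.median(toC(P),0) if len(P) else [999,999,0]
                if -160<m[0]<160 and -180<m[1]<50: print(n,q,round(s["conf"],2),np.round(s["xy"]),"med",m.round(),"rect",pose(P[P[:,2]>.078]) if (P[:,2]>.078).sum()>20 else "")
E
python3 - <<'E'
from h import *
servo_line(T(-110,-75,45),rate=0.2); servo_line(T(-143,3,45),rate=0.2)
print(servo_line(T(-143,3,6.5),rate=0.12,contact_N=4))
print(servo_line(T(-75,3,6.5),rate=0.06,contact_N=12),toC(current_position()-T(0,0,0)+O),current_force().round(2))
dies(); print(current_clock())
c=capture("scene"); cv2.imwrite("pics/s7.png",cv2.resize(c["image"][170:290,230:370],None,fx=5,fy=5,interpolation=cv2.INTER_CUBIC))
E
```

```text
False
False [[-75.2814094    3.0065463    6.44699643]] [-0.32 -0.27  0.23]
scene bright_die_mid 0.8 [290. 250.] med [-34.  11.  86.] rect [-34.4   6.5  56.3  23.1   0.3]
scene dark_die_mid 0.54 [293. 206.] med [ -20. -129.   87.] rect [ -20.4 -135.4   48.8   19.7   85.4]
side dark_die_mid 0.57 [353. 202.] med [ -18. -143.   87.] rect [ -19.4 -137.7   54.5   20.4   85.3]
wrist bright_die_mid 0.73 [321. 278.] med [-64.   2.  90.] rect [-60.3   2.4  32.5   6.5   0.5]
wrist dark_die_mid 0.96 [113. 292.] med [ -31. -135.   75.] rect [ -31.  -133.4   42.2    3.    87.1]
22.6583
```

View pics/s7.png

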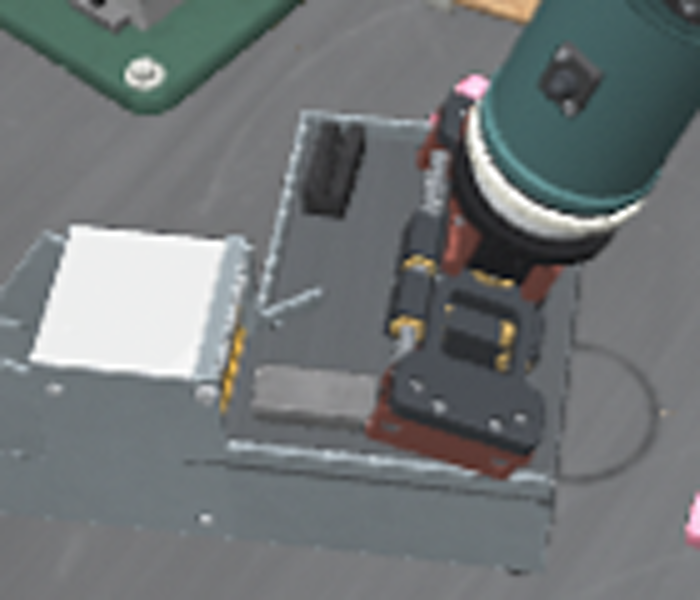

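The picture shows the die straight, with its nose just before the yellow flap (crop 315,390), and the dark die untouched. I continue under the flap to a fingertip front of about x=+8, then draw back.

```bash
python3 - <<'E'
from h import *
print(servo_line(T(-1.5,3,6.5),rate=0.05,contact_N=12),toC(current_position()-T(0,0,0)+O).round(1),current_force().round(2))
sleep(0.3)
dies(("scene","wrist")); print(current_clock())
servo_line(T(-60,3,6.5),rate=0.08); servo_line(T(-90,3,60),rate=0.2)
servo_line(T(-90,-60,140),rate=0.25); sleep(0.5)
dies(("scene","side")); print(current_clock())
c=capture("scene"); cv2.imwrite("pics/s8.png",cv2.resize(c["image"][170:290,200:360],None,fx=5,fy=5,interpolation=cv2.INTER_CUBIC))
E
```

```text
False [[-1.8  3.   6.4]] [-0.28 -0.1  -0.52]
wrist dark_die_mid 0.82 [ 56. 228.] med [ -26. -132.   87.] rect [ -20.4 -141.1   58.6   23.9   86.6]
wrist dark_die_mid 0.46 [318. 269.] med [ 8.  2. 83.] rect [ 8.2  0.6 55.6 39.5 54.7]
24.925
scene bright_die_mid 0.66 [294. 244.] med [-26.   1.  70.] rect [ -5.9 -64.5 277.6 221.8   1.7]
scene dark_die_mid 0.67 [294. 204.] med [ -18. -131.   87.] rect [ -18.7 -135.4   50.6   22.1   86.6]
side dark_die_mid 0.67 [352. 201.] med [ -19. -139.   86.] rect [ -19.  -138.8   52.6   22.5   84.8]
27.625
```

View pics/s8.png

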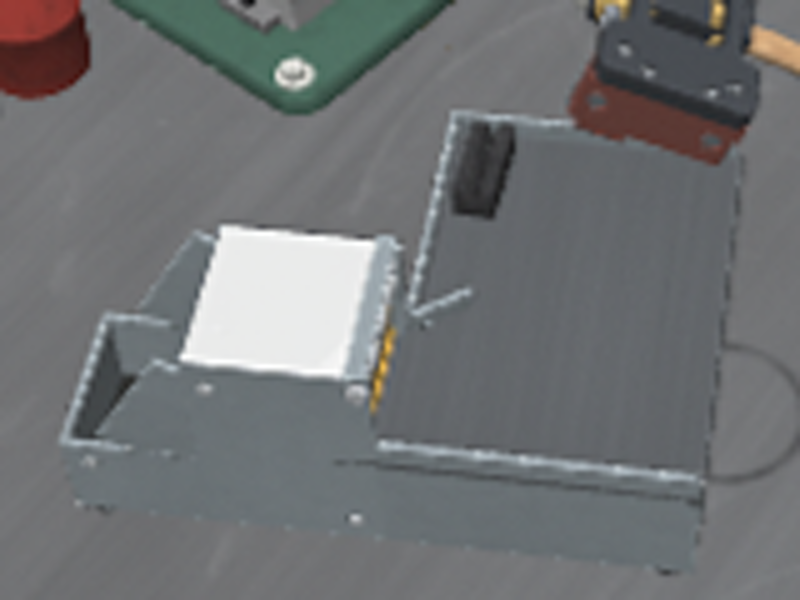

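The deck is empty, the flap's yellow strip shows at (383,370) as at the start, and the dark die is unmoved. That is my 12th and last picture, so I check the pocket and flap numerically with the wrist camera over the pocket.

```bash
python3 - <<'E'
from h import *
# flap: yellow points seen by scene cam now
c=capture("scene"); hsv=cv2.cvtColor(c["image"],cv2.COLOR_BGR2HSV)
p=toC(cloud(c,(hsv[...,0]>18)&(hsv[...,0]<32)&(hsv[...,1]>150)))
p=p[(abs(p[:,0])<60)&(abs(p[:,1])<45)]; print("flap pts",len(p),np.percentile(p,[5,50,95],0).round().tolist())
qd=Ro.from_euler('x',np.pi).as_quat()
servo_line(current_position()+[0,0,0.10],rate=0.25); move_ptp([0.68,0.42,0.30],qd); sleep(.3)
w=capture("wrist"); X=toC(cloud(w,np.ones((400,640),bool)))
k=X[(X[:,0]>64)&(X[:,0]<148)&(abs(X[:,1])<34)]
print("pocket pts",len(k),"z hist",np.histogram(k[:,2],bins=[-5,5,10,16,22,28,34,40,60,90,120,145]))
d=k[(k[:,2]>20)&(k[:,2]<50)&(k[:,0]>88)]; print("raised",len(d),np.percentile(d,[2,50,98],0).round().tolist() if len(d) else "")
for q in ["bright_die_mid","dark_die_mid"]:
    for s in silhouettes("wrist",q)[:4]:
        P=cloud(w,s["region"]); hs=w["image"][s["region"]].mean(0)
        print(q,round(s["conf"],2),np.round(s["xy"]),np.median(toC(P),0).round(),pose(P),"BGR",hs.round())
print(current_clock(),current_force().round(2))
E
```

```text
flap pts 12 [[8.0, -24.0, 75.0], [8.0, -9.0, 78.0], [10.0, 6.0, 80.0]]
pocket pts 2723 z hist (array([   0,    4, 1657,    7,   45,   52,   37,   11,    0,    0,  758]), array([ -5,   5,  10,  16,  22,  28,  34,  40,  60,  90, 120, 145]))
raised 0 
bright_die_mid 0.74 [132. 253.] [-242.    9.   18.] [-246.8    6.1   59.7   26.5  -12.3] BGR [227. 209. 243.]
bright_die_mid 0.51 [301. 190.] [73.  4. 32.] [ 74.    3.5  24.5  12.4 -85.6] BGR [148. 144. 149.]
30.6083 [ 0.7   0.08 -0.28]
```

The flap is shut: its points lie at x≈8 just above the deck, as far as the 12 visible pixels tell. The network sees the die at the foot of the slide (x≈73, z≈32), partly hidden by the hood, so I need to know whether it lies in the pocket or leans on the slide.

```bash
python3 - <<'E'
from h import *
def prof(tag):
    w=capture("wrist"); I=np.ones((400,640),bool)&(w["range_z"]>0)
    X=toC(cloud(w,I)); g=w["image"][I].mean(1)
    m=(X[:,0]>20)&(X[:,0]<150)&(abs(X[:,1]-3)<8)&(X[:,2]<125)&(X[:,2]>5); X=X[m]; g=g[m]
    print(tag,len(X))
    for lo in range(20,120,4):
        s=(X[:,0]>=lo)&(X[:,0]<lo+4)
        if s.sum()>2: print(lo,s.sum(),np.percentile(X[s,2],[5,50,95]).round(1),g[s].mean().round())
prof("down")
# look from beyond the pocket back under the hood: camera on far (+x) side, looking toward -x
best=None
for t in (30,25,20,10,0):
    q=(RC*Ro.from_euler('y',-np.radians(t))*Ro.from_euler('z',-np.pi/2)*Ro.from_euler('x',np.pi)).as_quat()
    for x in (110,80,60):
        a=C(x,0,150)
        if inverse_kinematics(a,q) is not None: best=(t,x,a,q); break
    if best: break
print(best and best[:2])
if best:
    move_ptp(best[2],best[3]); w=capture("wrist"); print(toC(-w["R"].T@w["t"]),RC.inv().apply(w["R"][2])); prof("far")
    for s in silhouettes("wrist","bright_die_mid")[:3]:
        P=toC(cloud(w,s["region"])); print(round(s["conf"],2),np.round(s["xy"]),np.percentile(P,[3,50,97],0).round().tolist())
print(current_clock())
E
```

```text
down 544
64 5 [38.3 39.6 42.3] 225.0
68 32 [34.9 38.4 41.7] 165.0
72 33 [27.8 32.9 36.6] 149.0
76 41 [12.  26.7 30.8] 130.0
80 28 [11.4 12.8 24.5] 67.0
84 23 [10.9 13.  14.3] 58.0
88 25 [10.6 12.6 14. ] 58.0
92 23 [11.6 12.5 13.4] 58.0
96 25 [11.  12.7 13.9] 59.0
100 25 [10.9 12.7 13.6] 58.0
104 23 [11.8 12.6 13.4] 59.0
108 26 [11.3 12.7 13.9] 59.0
112 25 [11.7 12.7 14.1] 59.0
116 23 [11.4 12.4 13.9] 59.0
(30, 110)
[[ 7.80227079e+01 -1.45694059e-01  4.29914980e+02]] [ 0.24047331 -0.00101426 -0.97065522]
far 441
88 25 [10.8 12.1 13.4] 90.0
92 29 [10.4 11.7 13.4] 57.0
96 27 [11.4 12.5 13.6] 57.0
100 27 [11.  12.4 13.4] 56.0
104 27 [11.5 12.  12.8] 57.0
108 26 [10.8 12.4 13.6] 57.0
112 27 [11.2 12.1 13.1] 58.0
116 27 [10.5 12.5 13.3] 58.0
0.53 [324. 257.] [[-20.0, -171.0, 11.0], [95.0, -3.0, 71.0], [152.0, 39.0, 138.0]]
31.85
```

The visible top face runs from (64,40) to (80,24) at about 55°. So the die is off the deck, all the way down the slide with its nose on the pocket floor, and leaning back on the slide. It is clear of the flap. The fingers can't reach it there without forcing them under the hood or picking the die up. Last, I compare the flap and the surroundings with the first image, and check that the die is at rest.

```bash
python3 - <<'E'
from h import *
move_ptp(C(-60,-120,220),qA()); sleep(0.3)
c=capture("scene"); a=cv2.imread("pics/scene0.png"); b=c["image"]
def yel(i):
    h=cv2.cvtColor(i[225:265,265:295],cv2.COLOR_BGR2HSV); m=(h[...,0]>18)&(h[...,0]<32)&(h[...,1]>120); v,u=np.nonzero(m); return m.sum(),(u.mean()+265).round(1),(v.mean()+225).round(1)
print("flap yellow before/after",yel(a),yel(b))
d=(cv2.absdiff(a,b).max(2)>40).astype(np.uint8); n,l,s,ce=cv2.connectedComponentsWithStats(cv2.morphologyEx(d,cv2.MORPH_OPEN,np.ones((2,2))))
print("changed",[(s[i].tolist()) for i in range(1,n) if s[i,4]>6])
dies(("scene","wrist"))
for q in ["dust_brush","black_tape","try_square","masking_tape"]:
    r=spot_in("scene",q)
    if r: print(q,np.round(r[0]["xy"]),round(r[0]["conf"],2))
print(current_clock(),current_force().round(2))
E
```

```text
flap yellow before/after (np.int64(18), np.float64(276.1), np.float64(242.2)) (np.int64(18), np.float64(276.1), np.float64(242.2))
changed [[262, 0, 122, 141, 8508], [514, 0, 82, 239, 13555], [618, 0, 22, 73, 395], [628, 3, 3, 11, 24], [590, 45, 3, 12, 27], [622, 49, 18, 106, 649], [587, 68, 3, 3, 8], [617, 74, 2, 4, 8], [616, 79, 2, 5, 10], [590, 81, 2, 12, 24], [312, 82, 4, 2, 8], [615, 85, 2, 5, 10], [610, 91, 6, 29, 62], [339, 108, 4, 3, 10], [618, 115, 17, 71, 368], [583, 120, 5, 5, 15], [608, 127, 2, 4, 8], [618, 183, 2, 4, 8], [614, 186, 10, 65, 208], [631, 193, 9, 6, 31], [574, 207, 66, 109, 2516], [318, 226, 9, 7, 39], [561, 251, 26, 14, 69], [548, 256, 4, 4, 8], [536, 261, 12, 14, 41], [586, 275, 4, 5, 12], [555, 276, 8, 6, 34], [533, 278, 3, 3, 8], [596, 282, 3, 4, 10], [535, 285, 25, 14, 141], [579, 287, 3, 3, 8], [585, 289, 4, 3, 8], [565, 297, 4, 5, 14]]
scene dark_die_mid 0.72 [295. 204.] med [ -18. -128.   87.] rect [ -18.8 -135.2   49.5   22.6   86.5]
wrist dark_die_mid 0.9 [354. 179.] med [ -20. -136.   89.] rect [ -20.8 -137.9   49.7   22.1   86. ]
dust_brush [327. 168.] 0.68
black_tape [291. 314.] 0.86
try_square [362. 161.] 0.79
masking_tape [320. 137.] 0.91
34.2667 [-0.3   0.36 -0.11]
```

```bash
python3 -c "
from h import *
print(close_job(),current_clock())"
```

```text
the job is handed in; nothing more can be done
the job is handed in; nothing more can be done
```

The job is handed in at about 34 s. The bright die went under the flap and down the chute, but it rests leaning on the slide instead of lying flat in the pocket.

**What I did:** I slid the die left with two fingertips until it was square and in line with the mouth. I then pushed it end-on under the yellow flap and over the sill with the tool tilted 20°, and drew the fingers back out. It was never gripped.

**What went wrong on the way:** The first sweep passed over the die without touching it. The fingertips turned out to be about 34.5 mm short of the reported TCP. Two guarded touch-offs on the deck and the wrist depth agreed on this, and I corrected for it.

**Last checks:**
- **Flap:** the yellow pixels match the first picture exactly, so it is shut.
- **Surroundings:** apart from the arm, the only sizeable change in the scene is where the bright die used to lie. The dark die stayed put within about 2 mm and the bench items were found by the network.
- **Robot:** the arm was clear of everything at hand-in. The largest force I logged was about 8 N, in a touch-off.
- **Bright die:** its nose is on the pocket floor and the rest leans back on the 55° slide. By estimate its middle is at about x = 55 mm, 42 mm above the bench, so the middle is still short of the pocket's x = 63 mm. The hood hides part of it. I left it there because I judged the fingers could not reach it without forcing them under the hood or picking the die up.
- **Chute frame:** my fit disagreed with the hood by 2–4 mm, so positions carry that error.

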